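# Two game kits for the children on the balcony

## Task

Make up two game kits for the visiting children. The square tray gets the card-game box, standing as it does now on its long narrow side, in the narrow bay, and the dice cup, mouth up, in the wide bay; the oblong tray gets the wooden puzzle cube in its larger bay and the smaller of the two wooden figures, upright, in its smaller bay. Everything put in must sit flat on the bay floor; the larger figure, the mug, the bottle and the glass dish stay where they are.

Things in the scene. Friction and masses are not known exactly. Their poses are not given: they have to be found in the camera images.
- square_tray: Square shallow grey plastic tray, 156 x 156 mm. Fixed. Origin: centre of its underside; z up. Floor 3 mm thick, outer walls and divider 15 mm high over the table and 4 mm thick. A divider parallel to its x axis at y = +12 mm parts it into two bays, each 148 mm long in x: the wide bay (84 mm across, centre at x 0, y -32 mm) and the narrow bay (60 mm across, centre at x 0, y +44 mm).
- oblong_tray: Oblong shallow grey plastic tray, 146 mm (x) x 82 mm (y). Fixed. Origin: centre of its underside; z up. Floor 3 mm thick, outer walls and divider 15 mm high over the table and 4 mm thick. A divider parallel to its y axis at x = +7 mm parts it into two bays, each 74 mm wide in y: the larger bay (74 mm in x, centre at x -32 mm, y 0) and the smaller bay (60 mm in x, centre at x +39 mm, y 0).
- card_box_mid (a point): Plain brown cardboard card-game box, rigid, 116 mm long (x), 38 mm thick (y), 58 mm high, standing on its long narrow side, about 160 g. The point is its centre, 29 mm above its underside; z up.
- dice_cup_mid (a point): Black plastic dice cup, open at the top, empty, 60 mm across at the rim and 58 mm at the foot, wall 4 mm, 84 mm high, about 110 g. The point is on its axis, 42 mm above its underside; z is up; it stands on the table.
- cube_mid (a point): Light wooden puzzle cube with dark seams, one solid piece, edge 50 mm, about 90 g. The point is its centre, 25 mm above its underside; axes along its edges, z is up; it stands on the table.
- small_figure_mid (a point): The smaller wooden figure: straight round body 38 mm across and 45 mm high with a ball head 28 mm across on it, 70 mm high in all, about 50 g. The point is on its axis, 35 mm above its underside; z is up; it stands on the table.
- large_figure_mid (a point): The larger wooden figure, same shape: body 42 mm across, 105 mm high in all. It belongs to no kit and stays where it is. The point is on its axis, 52.5 mm above its underside; z is up; it stands on the table.
- mug_mid (a point): Orange ceramic mug, 80 mm across, 90 mm high, with a handle on its +y side. Bystander. The point is on its axis, 45 mm up.
- bottle_mid (a point): Steel drinking bottle with a closed black cap, 66 mm across, 190 mm high. Bystander. The point is on its axis, 95 mm up.
- dish_mid (a point): Clear glass dish, 100 mm across, 40 mm high. Bystander. The point is on its axis, 20 mm up.

How it is judged:
By the outcome, as a careful person would: the job done as asked, in the order asked, and still so for the second after the job is handed in, with the robot touching nothing.
It also fails if it takes over 90 s, if anything falls off the work surface, if the arm or the gripper's body presses on something with over 40 N, if the wrist force passes 120 N, or if a joint passes its speed limit or range.

## Robot

A 7-joint arm with a two-finger parallel gripper is mounted at the origin on the work surface. World frame = base frame: x ahead of the robot, y to its left, z up, the work surface at z = 0. Lengths are in m, angles in rad, forces in N, time in s.
With the tool pointing down it reaches from about 0.425 to 0.925 m from the base axis. Payload 6.8 kg.
Tool frame: the origin (TCP) lies midway between the tips of the shut fingers; the grasp point (between the pads) lies 19 mm behind it; y points along the fingers, z is the direction in which the jaws open and shut, and the axes are right-handed (so a half turn about y gives the same grasp; the last joint's range is limited). The gripper opens to 85 mm and grips with 20 to 120 N. Pads are 22 mm wide; open, the fingers measure 114 mm over their backs; the gripper's body (76 mm by 85 mm) begins 54 mm behind the grasp point. The pads swing forward as they close: fully open they stand 13 mm farther back than shut.
Start: joints at [1.209, 0.477, 0.022, 1.555, -0.011, 1.109, -0.083], TCP at [0.169, -0.653, 0.231] pointing down, gripper open.
Joint ranges: [-2.96, 2.96], [-0.34, 2.1], [-1.41, 1.46], [0.24, 2.44], [-1.37, 4.51], [0.17, 1.92], [-2.96, 2.96]. Speed limits (rad/s): [2.39, 2.39, 3.14, 3.14, 3.14, 3.14, 3.14].

## Interface

Orientations are given as a unit quaternion [w, x, y, z].
In Python, from station import bot gives the robot as it stands. The module is installed in compiled form; this text tells all that it offers.
- The arm moves only by the shell command python3 -m crank 'ROWS' [FORCE]. ROWS is JSON, a list of rows, each an object with "linear": the shift along the tool's x, y, z in m, a list of three; "dr": the turn, a rotation vector about the tool's x, y, z in degrees, a list of three; "hand": the gripper command: -1 is shut, 1 is fully open, values between are in proportion. A call has 1 to 10 rows; each row is the pose to reach, as a shift and turn from the pose commanded when the call began, along the tool's axes at that moment; what a row does not reach only later rows make up. A row lasts 1/12 s, in which the tool goes at most 41.7 mm and 7.16 degrees, less where a joint would pass 70% of its speed; a pose out of reach is approached as far as the arm can. A call with a gripper value outside its range is refused whole. The fingers move at their own pace and stop on an object; FORCE is the grip in N (left out, the last holds). Time passes only in rows, so rows that repeat a pose let the fingers close. It gives the time, the measured TCP pose, the force and the opening at its end, in the units of the state.
- bot.get_obs(): the state, without advancing time (a new reading comes with each control period).
- bot.read_camera(name): name is "side" or "top"; returns the picture (480x640x3 uint8, blue, green, red); there is no depth.
- bot.camera_params(name): a dict with "K" (3x3 intrinsics, pixels), "R" (3x3) and "t" (3): a world point X has camera coordinates R X + t. Camera axes: x right, y down, z forward; pixel columns grow to the right and rows downward; lengths in m; the calibration is good to about 2 mm. A picture is of the moment at which its call begins. camera_params takes no time and is no camera call.
- bot.hand_in(): hands the job in, once; it reports no verdict.
Trained networks look in the newest picture that a camera, given by its name, has taken for a name from the list of things; names that differ only in an ending like _2 or _b are one class to them, and where a whole thing is asked for, a point or a joint stands for the part that bears it (a point fixed in the world has none). Each returns a list of dicts, best first, with "score" (0 to 1); they miss things now and then, are a little off and sometimes report something else, mostly with a low value. They report only what shows in the picture. A call takes as long as a camera call.
- bot.search_frame(camera, target): "extent" ([left, top, right, bottom] in pixels, round what is visible of it).
- bot.cut_out(camera, target): "pixels" (480x640 bool, what is visible of it) and "extent" ([left, top, right, bottom] in pixels, round what is visible of it).
- bot.place_of(camera, target): "xy" ([column, row] in pixels: a listed point, or the origin of a listed thing).
The state is a dict: "t": time; "q": joint angles; "joint_vel": joint speeds; "joint_torque": joint torques, N m; "eef_pos": TCP position; "tool_rot": TCP orientation; "contact_force": force on the tool from outside, world axes, zero at the start; "torque": the same for the moment, N m; "gripper_width": opening from 0.0 (shut) to 1.0 (fully open).
Only numpy, scipy, OpenCV 4.12 (cv2) and the standard library are available. Lean on these libraries where they do the work, as an engineer would, in place of code of your own. Each camera call takes 0.05 s, during which the arm holds its last target. There are 200 camera calls.

## Working session

There is one attempt and no reset: what is moved stays moved. The work goes in short steps, Python scripts to look and compute and a shell command to move; the robot and the scene stay as the last step left them, time stands still between calls to the robot, and variables do not carry over. Pictures are saved under pics/ and viewed, about 12 in all and at most 16, crops included, and the job is handed in when it is done.

```bash
mkdir -p pics; python3 - <<'E'
from station import bot
import cv2,numpy as np
o=bot.get_obs()
for k,v in o.items(): print(k,np.round(v,4))
for c in("side","top"):
    im=bot.read_camera(c); cv2.imwrite(f"pics/{c}0.png",im)
    p=bot.camera_params(c); print(c,np.round(p["K"],1).tolist(),np.round(p["R"],4).tolist(),np.round(p["t"],4).tolist(), (-p["R"].T@p["t"]).round(3))
    for n in "square_tray oblong_tray card_box_mid dice_cup_mid cube_mid small_figure_mid large_figure_mid mug_mid bottle_mid dish_mid".split():
        print(c,n,[(np.round(d["xy"],1).tolist(),round(d["score"],2)) for d in bot.place_of(c,n)[:3]])
print(bot.get_obs()["t"])
E
```

```text
t 0.0
q [ 1.2089  0.4778  0.0223  1.5565 -0.0115  1.1093 -0.0831]
joint_vel [ 0.0009 -0.0018 -0.0002  0.0004 -0.0005 -0.0015  0.0005]
joint_torque [-2.00000e-04 -5.96451e+01  1.60760e+00 -2.81203e+01  1.24000e-02
  9.40000e-03 -0.00000e+00]
eef_pos [ 0.1693 -0.6528  0.2303]
tool_rot [ 0.0894 -0.0896  0.7021 -0.7008]
contact_force [-0.4577 -0.371  -0.3464]
torque [ 0.0236 -0.0207  0.0117]
gripper_width 0.9963
side [[434.6, 0.0, 318.8], [0.0, 434.6, 235.3], [0.0, 0.0, 1.0]] [[0.9676, -0.2525, 0.008], [-0.1252, -0.5071, -0.8528], [0.2194, 0.8241, -0.5222]] [-0.5854, 0.1378, 0.7325] [ 0.423 -0.682  0.505]
side square_tray [([288.7, 433.7], 0.65), ([333.2, 240.7], 0.15)]
side oblong_tray [([224.4, 197.4], 0.6)]
side card_box_mid [([227.3, 243.1], 0.61)]
side dice_cup_mid [([297.2, 211.8], 0.82)]
side cube_mid [([241.5, 296.0], 0.96)]
side small_figure_mid [([355.4, 296.2], 0.88)]
side large_figure_mid [([332.3, 240.5], 0.62)]
side mug_mid [([318.9, 171.5], 0.56)]
side bottle_mid [([466.8, 346.7], 0.73)]
side dish_mid [([405.4, 248.9], 0.89)]
top [[584.8, 0.0, 319.0], [0.0, 584.8, 234.2], [0.0, 0.0, 1.0]] [[-0.0292, -0.9996, 0.0015], [-0.9877, 0.0286, -0.1538], [0.1536, -0.006, -0.9881]] [-0.0088, 0.6264, 1.3641] [ 0.409 -0.019  1.444]
top square_tray [([449.5, 294.9], 0.81), ([306.9, 234.0], 0.62)]
top oblong_tray [([168.5, 312.4], 0.64)]
top card_box_mid [([277.4, 314.3], 0.75)]
top dice_cup_mid [([250.8, 246.0], 0.95)]
top cube_mid [([345.7, 311.5], 0.76), ([367.3, 230.6], 0.33)]
top small_figure_mid []
top large_figure_mid [([306.5, 231.6], 0.55)]
top mug_mid [([160.9, 206.7], 0.66), ([344.9, 307.3], 0.53)]
top bottle_mid [([452.5, 196.2], 0.71)]
top dish_mid [([304.9, 173.1], 0.86)]
1.1
```

View pics/top0.png

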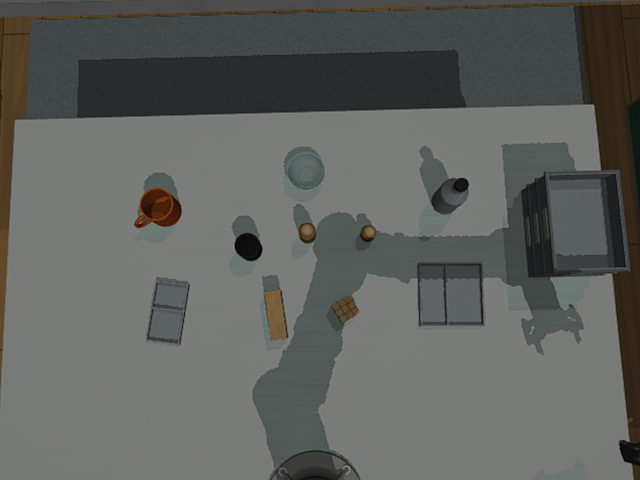

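View pics/side0.png

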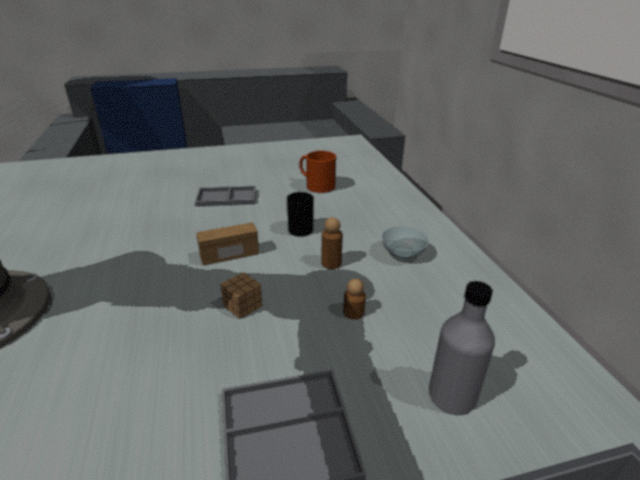

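The top view shows the square tray at (450,295) with its narrow bay on the left (+y), and the oblong tray at (168,312) with its smaller bay away from the robot. The box is at (276,314), the cup at (248,246), the cube at (345,311) and the small figure at (368,232). The large figure is at (307,232). In the side view the small figure is at (355,297). I'll write the helpers and measure next.

```bash
cat > h.py <<'E'
from station import bot
import cv2, numpy as np
from scipy.spatial.transform import Rotation as Rot
P={c:bot.camera_params(c) for c in("side","top")}
def proj(c,X):
    p=P[c]; return cv2.projectPoints(np.atleast_2d(np.float64(X)),cv2.Rodrigues(p["R"])[0],p["t"],p["K"],None)[0][:,0]
def plane(c,uv,z):
    p=P[c]; uv=np.atleast_2d(uv); d=np.c_[uv,np.ones(len(uv))]@np.linalg.inv(p["K"]).T@p["R"]; o=-p["R"].T@p["t"]
    return o+d*((z-o[2])/d[:,2])[:,None]
def tri(us,ut):
    M=[P[c]["K"]@np.c_[P[c]["R"],P[c]["t"]] for c in("side","top")]
    X=cv2.triangulatePoints(*M,np.float64(us).reshape(2,1),np.float64(ut).reshape(2,1)); X=(X[:3]/X[3])[:,0]
    return X, np.linalg.norm(proj("side",X)[0]-us), np.linalg.norm(proj("top",X)[0]-ut)
def rot(o=None):
    o=o or bot.get_obs(); q=o["tool_rot"]; return Rot.from_quat([q[1],q[2],q[3],q[0]])
def go(xyz,yaw=None):
    """tool shift and turn to world xyz, with tool y down and jaw axis (tool z) along yaw deg (mod 180)"""
    o=bot.get_obs(); r=rot(o); R=r.as_matrix()
    zc=np.degrees(np.arctan2(R[1,2],R[0,2]))
    if yaw is None: yaw=zc
    yaw=zc+(yaw-zc+90)%180-90; a=np.radians(yaw); z=np.array([np.cos(a),np.sin(a),0]); y=np.array([0,0,-1.])
    G=np.c_[np.cross(y,z),y,z]
    print("jaw yaw now %.1f"%zc,"pos",np.round(o["eef_pos"],4),"tool-y",R[:,1].round(3))
    print("linear",np.round(R.T@(np.array(xyz)-o["eef_pos"]),4),"dr",np.round((r.inv()*Rot.from_matrix(G)).as_rotvec(degrees=True),2))
E
cat > m.py <<'E'
from h import *
print("TCP px",proj("top",bot.get_obs()["eef_pos"]).round(), "jaw/axes",rot().as_matrix().round(3).tolist())
S={};T={}
for c in("side","top"):
    bot.read_camera(c)
    for n in "square_tray oblong_tray card_box_mid dice_cup_mid cube_mid small_figure_mid large_figure_mid".split():
        for tr in range(2):
            L=bot.place_of(c,n)
            if L: (S if c=="side" else T)[n]=L[0]["xy"]; break
    for n,z in(("square_tray",.015),("oblong_tray",.015),("card_box_mid",.058),("cube_mid",.05)):
        L=bot.cut_out(c,n)
        if L:
            m=L[0]["pixels"].astype(np.uint8); np.save(f"pics/{c}_{n}.npy",m)
            k=max(cv2.findContours(m,0,2)[0],key=cv2.contourArea)[:,0]
            r=cv2.minAreaRect((plane(c,k,z)[:,:2]*1000).astype(np.float32)); print(c,n,round(L[0]["score"],2),np.round(L[0]["extent"]),"rect mm",np.round(r[0],1),np.round(r[1],1),round(r[2],1))
for n in S:
    if n in T: X,a,b=tri(S[n],T[n]); print(n,X.round(4),"res",round(a,1),round(b,1))
    else: print(n,"side only",S[n])
print("small fig from top px(368,232) head z .056:",plane("top",[368,232],.056).round(4), "side pt z.035",plane("side",S["small_figure_mid"],.035).round(4), "tri", tri([355,287],[368,232])[0].round(4))
E
python3 m.py; python3 - <<'E'
import cv2
im=cv2.imread('pics/top0.png'); cv2.imwrite('pics/top0c.png',cv2.resize(im[200:350,140:500],None,fx=2.2,fy=2.2,interpolation=cv2.INTER_CUBIC))
E
```

```text
TCP px [[640. 437.]] jaw/axes [[-0.968, 0.0, 0.251], [-0.251, -0.0, -0.968], [0.0, -1.0, 0.0]]
side square_tray 0.65 [220. 367. 368. 480.] rect mm [ 473.3 -347. ] [160.6 157.3] 88.0
side oblong_tray 0.87 [194. 188. 254. 206.] rect mm [448.5 335.2] [110.6 146.8] 81.1
side card_box_mid 0.58 [195. 218. 257. 268.] rect mm [436.8  41. ] [119.8 122.6] 6.2
side cube_mid 0.66 [220. 272. 263. 318.] rect mm [ 443.6 -110.4] [76.7 98.7] 28.5
top square_tray 0.74 [418. 265. 488. 328.] rect mm [ 473.7 -343.2] [157.5 152.8] 88.3
top oblong_tray 0.57 [144. 281. 189. 345.] rect mm [450.  347.7] [ 87.4 150.6] 81.3
top card_box_mid 0.95 [263. 291. 287. 344.] rect mm [436.1  80.8] [115.4  40.9] 6.9
top cube_mid 0.98 [332. 296. 357. 323.] rect mm [444.5 -81.6] [48.7 49.6] 29.1
square_tray [ 0.4721 -0.346   0.007 ] res 0.2 0.1
oblong_tray [0.4493 0.3498 0.0014] res 0.2 0.1
card_box_mid [0.4381 0.0806 0.0382] res 0.8 0.4
dice_cup_mid [0.5997 0.1404 0.0529] res 0.5 0.3
cube_mid [ 0.4452 -0.085   0.0288] res 1.0 0.4
small_figure_mid [ 0.6345 -0.1452  0.0381] res 2.4 0.9
large_figure_mid [0.629  0.0028 0.0529] res 1.8 0.8
small fig from top px(368,232) head z .056: [[ 0.6265 -0.145   0.056 ]] side pt z.035 [[ 0.6316 -0.1416  0.035 ]] tri [ 0.6274 -0.1452  0.055 ]
```

View pics/top0c.png

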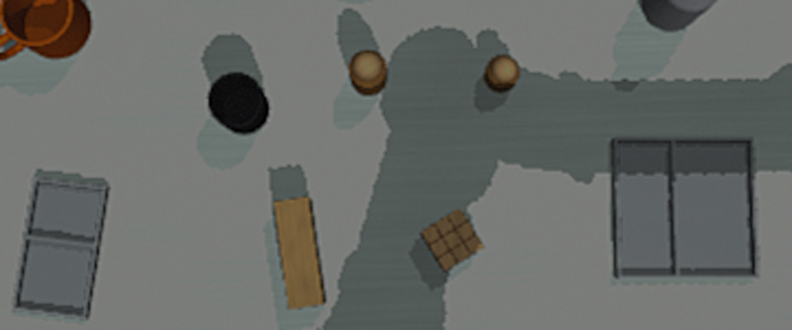

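```bash
cat > ov.py <<'E'
from h import *
def rect(cx,cy,yaw,w,d,z,ox=0,oy=0):
    a=np.radians(yaw);M=np.array([[np.cos(a),-np.sin(a)],[np.sin(a),np.cos(a)]])
    q=np.array([[-w,-d],[w,-d],[w,d],[-w,d]])/2+[ox,oy]
    return np.c_[q@M.T+[cx,cy],np.full(4,z)]
def circ(cx,cy,r,z):
    t=np.linspace(0,2*np.pi,40); return np.c_[cx+r*np.cos(t),cy+r*np.sin(t),0*t+z]
def draw(items,fn,rt=(200,350,140,500),rs=(170,480,170,500),gain=1.6):
    out=[]
    for c,r,f in(("top",rt,2.2),("side",rs,2)):
        im=cv2.imread(f"pics/{c}0.png") if fn=="ov0" else bot.read_camera(c)
        im=cv2.resize(im[r[0]:r[1],r[2]:r[3]],None,fx=f,fy=f,interpolation=cv2.INTER_CUBIC); im=np.clip(im*gain,0,255).astype(np.uint8)
        for q in items:
            p=(proj(c,q)-[r[2],r[0]]+.5)*f; cv2.polylines(im,[np.int32(p*16).reshape(-1,1,2)],True,(0,255,0),1,cv2.LINE_AA,4)
        cv2.imwrite(f"pics/{fn}_{c}.png",im)
SQ=(.473,-.345,-1.7); OB=(.4495,.348,-8.7)
def trays(): return [rect(*SQ,.156,.156,.015),rect(*SQ,.148,.084,.003,0,-.032),rect(*SQ,.148,.06,.003,0,.044),
  rect(*OB,.146,.082,.015),rect(*OB,.074,.074,.003,-.032),rect(*OB,.06,.074,.003,.039)]
E
python3 - <<'E'
from ov import *
draw(trays()+[rect(.437,.0808,6.9,.116,.038,.058),rect(.437,.0808,6.9,.116,.038,0),rect(.4447,-.083,29.1,.05,.05,.05),rect(.4447,-.083,29.1,.05,.05,0),
 circ(.597,.139,.03,.084),circ(.597,.139,.029,0),circ(.629,-.1445,.019,0),circ(.629,-.1445,.019,.045)],"ov0")
E
```

```text
(no output)
```

View pics/ov0_top.png

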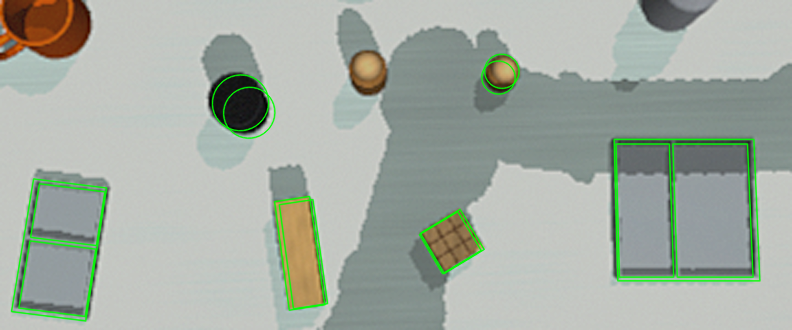

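View pics/ov0_side.png

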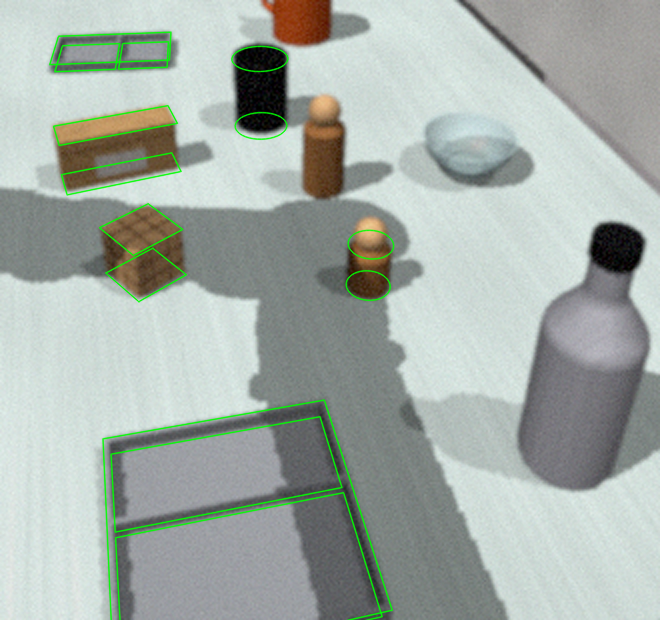

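The overlay fits to within about 2–3 mm. The square tray sits about 1.5 mm farther in x, the cup about 3 mm in +x and +y. Moving now, with the card box first.

```bash
sed -i 's/^SQ=.*/SQ=(.4745,-.345,-1.4); OB=(.4495,.348,-8.7)/' ov.py; python3 -c "
from h import *
go([.46,-.25,.23],-83.1)"
```

```text
jaw yaw now -75.5 pos [ 0.1695 -0.6534  0.2313] tool-y [-0. -0. -1.]
linear [-0.3825  0.0013 -0.3175] dr [-0.    7.64  0.  ]
```

```bash
python3 -m crank '[{"linear":[-0.38,0,-0.32],"dr":[0,7.6,0],"hand":1},{"linear":[-0.38,0,-0.32],"dr":[0,7.6,0],"hand":1},{"linear":[-0.38,0,-0.32],"dr":[0,7.6,0],"hand":1},{"linear":[-0.38,0,-0.32],"dr":[0,7.6,0],"hand":1},{"linear":[-0.38,0,-0.32],"dr":[0,7.6,0],"hand":1},{"linear":[-0.38,0,-0.32],"dr":[0,7.6,0],"hand":1},{"linear":[-0.38,0,-0.32],"dr":[0,7.6,0],"hand":1},{"linear":[-0.38,0,-0.32],"dr":[0,7.6,0],"hand":1},{"linear":[-0.38,0,-0.32],"dr":[0,7.6,0],"hand":1},{"linear":[-0.38,0,-0.32],"dr":[0,7.6,0],"hand":1}]' 40; python3 -c "
from h import *
go([.437,.081,.13],-83.1)"
```

```text
t: 3.13
eef_pos: [0.4115, -0.3119, 0.2317]
tool_rot: [-0.043, 0.042, -0.706, 0.706]
contact_force: [0.8, -0.9, 0.9]
gripper_width: 1.001
jaw yaw now -83.1 pos [ 0.4115 -0.3119  0.2317] tool-y [ 0.001 -0.001 -1.   ]
linear [-0.0727  0.1015 -0.387 ] dr [-0.04  0.03 -0.04]
```

```bash
python3 -m crank '[{"linear":[-0.07,0.1,-0.387],"dr":[0,0,0],"hand":1},{"linear":[-0.07,0.1,-0.387],"dr":[0,0,0],"hand":1},{"linear":[-0.07,0.1,-0.387],"dr":[0,0,0],"hand":1},{"linear":[-0.07,0.1,-0.387],"dr":[0,0,0],"hand":1},{"linear":[-0.07,0.1,-0.387],"dr":[0,0,0],"hand":1},{"linear":[-0.07,0.1,-0.387],"dr":[0,0,0],"hand":1},{"linear":[-0.07,0.1,-0.387],"dr":[0,0,0],"hand":1},{"linear":[-0.07,0.1,-0.387],"dr":[0,0,0],"hand":1},{"linear":[-0.07,0.1,-0.387],"dr":[0,0,0],"hand":1},{"linear":[-0.07,0.1,-0.387],"dr":[0,0,0],"hand":1}]'; python3 -c "
from h import *
go([.437,.081,.02],-83.1)"
```

```text
t: 3.97
eef_pos: [0.4332, 0.0825, 0.1311]
tool_rot: [0.044, -0.043, 0.706, -0.705]
contact_force: [1.3, 0.0, 0.2]
gripper_width: 1.003
jaw yaw now -82.9 pos [0.4332 0.0825 0.1311] tool-y [ 0.001  0.001 -1.   ]
linear [-0.0035  0.1111  0.0021] dr [ 0.06  0.17 -0.06]
```

```bash
python3 -m crank '[{"linear":[-0.003,0.116,0.001],"dr":[0,0,0],"hand":1},{"linear":[-0.003,0.116,0.001],"dr":[0,0,0],"hand":1},{"linear":[-0.003,0.116,0.001],"dr":[0,0,0],"hand":1},{"linear":[-0.003,0.116,0.001],"dr":[0,0,0],"hand":1},{"linear":[-0.003,0.116,0.001],"dr":[0,0,0],"hand":-1},{"linear":[-0.003,0.116,0.001],"dr":[0,0,0],"hand":-1},{"linear":[-0.003,0.116,0.001],"dr":[0,0,0],"hand":-1},{"linear":[-0.003,0.116,0.001],"dr":[0,0,0],"hand":-1},{"linear":[-0.003,0.116,0.001],"dr":[0,0,0],"hand":-1},{"linear":[-0.003,0.116,0.001],"dr":[0,0,0],"hand":-1}]' 40; python3 -c "
from h import *
go([.437,.081,.16],-83.1)"
```

```text
t: 4.8
eef_pos: [0.4382, 0.0787, 0.0175]
tool_rot: [0.044, -0.041, 0.706, -0.706]
contact_force: [-1.5, -0.5, 7.2]
gripper_width: 0.442
jaw yaw now -83.1 pos [0.4382 0.0787 0.0175] tool-y [ 0.004  0.001 -1.   ]
linear [ 0.0003 -0.1425 -0.0024] dr [ 0.01  0.01 -0.26]
```

```bash
python3 -m crank '[{"linear":[0,-0.12,0],"dr":[0,0,0],"hand":-1},{"linear":[0,-0.12,0],"dr":[0,0,0],"hand":-1},{"linear":[0,-0.12,0],"dr":[0,0,0],"hand":-1},{"linear":[0,-0.12,0],"dr":[0,0,0],"hand":-1}]'; python3 -c "
from h import *
o=bot.get_obs(); print(o['gripper_width'],o['contact_force'])
go([.477,-.301,.14],-91.4)"
```

```text
t: 5.13
eef_pos: [0.4409, 0.0796, 0.1428]
tool_rot: [0.047, -0.038, 0.706, -0.705]
contact_force: [1.0, 0.4, -1.6]
gripper_width: 0.438
0.4380503840470072 [ 0.99381582  0.37715064 -1.63117705]
jaw yaw now -83.1 pos [0.4409 0.0796 0.1428] tool-y [ 0.013  0.002 -1.   ]
linear [0.0099 0.0024 0.3822] dr [ 0.09  8.31 -0.75]
```

```bash
python3 -m crank '[{"linear":[0.01,0,0.382],"dr":[0,8.3,0],"hand":-1},{"linear":[0.01,0,0.382],"dr":[0,8.3,0],"hand":-1},{"linear":[0.01,0,0.382],"dr":[0,8.3,0],"hand":-1},{"linear":[0.01,0,0.382],"dr":[0,8.3,0],"hand":-1},{"linear":[0.01,0,0.382],"dr":[0,8.3,0],"hand":-1},{"linear":[0.01,0,0.382],"dr":[0,8.3,0],"hand":-1},{"linear":[0.01,0,0.382],"dr":[0,8.3,0],"hand":-1},{"linear":[0.01,0,0.382],"dr":[0,8.3,0],"hand":-1},{"linear":[0.01,0,0.382],"dr":[0,8.3,0],"hand":-1},{"linear":[0.01,0,0.382],"dr":[0,8.3,0],"hand":-1}]'; python3 -c "
from ov import *
bot.read_camera('top')
go([.477,-.301,.05],-91.4)
T=[trays()[i] for i in(0,1,2)]
b=[rect(.4756,-.301,-1.4,.116,.038,.058+h) for h in(.033,)]
draw(T+b,'p1',(200,350,300,560),(280,480,150,450))"
```

```text
t: 5.97
eef_pos: [0.4715, -0.3111, 0.1367]
tool_rot: [0.011, -0.013, -0.705, 0.709]
contact_force: [0.0, -1.4, -1.5]
gripper_width: 0.443
jaw yaw now -91.9 pos [ 0.4716 -0.309   0.1364] tool-y [ 0.002 -0.004 -1.   ]
linear [-0.0049  0.0863 -0.0085] dr [-0.21 -0.46 -0.11]
```

```bash
python3 -m crank '[{"linear":[-0.005,0.085,-0.008],"dr":[0,-0.4,0],"hand":-1},{"linear":[-0.005,0.085,-0.008],"dr":[0,-0.4,0],"hand":-1},{"linear":[-0.005,0.085,-0.008],"dr":[0,-0.4,0],"hand":-1},{"linear":[-0.005,0.085,-0.008],"dr":[0,-0.4,0],"hand":-1},{"linear":[-0.005,0.085,-0.008],"dr":[0,-0.4,0],"hand":-1},{"linear":[-0.005,0.085,-0.008],"dr":[0,-0.4,0],"hand":-1}]'; python3 -c "
from ov import *
go([.4766,-.301,.0205],-91.4)
T=[trays()[i] for i in(0,1,2)]
b=[rect(.4756,-.301,-1.4,.116,.038,z+.033) for z in (0,.058)]
draw(T+b,'p2',(200,350,380,560),(250,480,170,500))
a=cv2.imread('pics/p2_top.png');b=cv2.imread('pics/p2_side.png');h=max(a.shape[0],b.shape[0])
a=cv2.resize(a,None,fx=.75,fy=.75);b=cv2.resize(b,None,fx=.75,fy=.75)
h=max(a.shape[0],b.shape[0]);cv2.imwrite('pics/p2.png',np.hstack([cv2.copyMakeBorder(x,0,h-x.shape[0],0,0,0) for x in(a,b)]))"
```

```text
t: 6.62
eef_pos: [0.4795, -0.2946, 0.053]
tool_rot: [0.005, -0.007, -0.706, 0.708]
contact_force: [-0.2, -0.0, -0.2]
gripper_width: 0.441
jaw yaw now -90.9 pos [ 0.4795 -0.2946  0.053 ] tool-y [ 0.004 -0.002 -1.   ]
linear [0.0029 0.0325 0.0064] dr [-0.1   0.46 -0.21]
```

View pics/p2.png

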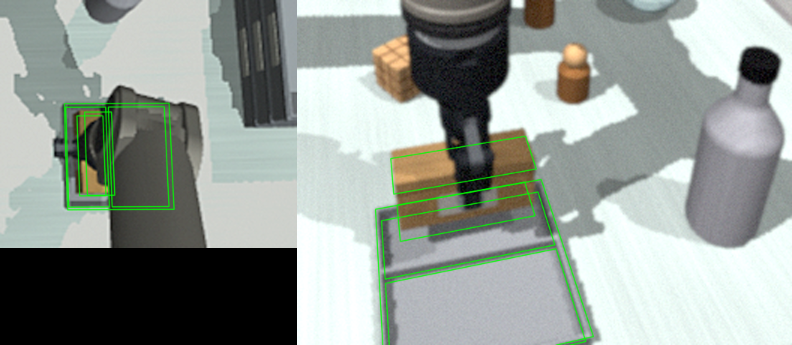

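The side view shows the box upright in the jaws over the narrow bay, about 6 mm towards +y, and the pose reading agrees. I'll correct that and lower it.

```bash
python3 -m crank '[{"linear":[0.003,0.01,0.0065],"dr":[0,0.4,0],"hand":-1},{"linear":[0.003,0.015,0.0065],"dr":[0,0.4,0],"hand":-1},{"linear":[0.003,0.02,0.0065],"dr":[0,0.4,0],"hand":-1},{"linear":[0.003,0.025,0.0065],"dr":[0,0.4,0],"hand":-1},{"linear":[0.003,0.0285,0.0065],"dr":[0,0.4,0],"hand":-1},{"linear":[0.003,0.0305,0.0065],"dr":[0,0.4,0],"hand":-1},{"linear":[0.003,0.0315,0.0065],"dr":[0,0.4,0],"hand":-1},{"linear":[0.003,0.032,0.0065],"dr":[0,0.4,0],"hand":-1}]'
```

```text
t: 7.38
eef_pos: [0.4743, -0.3003, 0.0204]
tool_rot: [0.009, -0.008, -0.707, 0.707]
contact_force: [-11.0, 5.8, 34.4]
gripper_width: 0.441
```

```bash
python3 -m crank '[{"linear":[0,-0.001,0],"dr":[0,0,0],"hand":-1},{"linear":[0,-0.0015,0],"dr":[0,0,0],"hand":-1},{"linear":[0,-0.0015,0],"dr":[0,0,0],"hand":-1}]'
```

```text
t: 7.63
eef_pos: [0.4746, -0.3005, 0.0205]
tool_rot: [0.008, -0.008, -0.707, 0.707]
contact_force: [-4.0, 1.9, 9.6]
gripper_width: 0.436
```

```bash
python3 -m crank '[{"linear":[0,-0.001,0],"dr":[0,0,0],"hand":1},{"linear":[0,-0.001,0],"dr":[0,0,0],"hand":1},{"linear":[0,-0.001,0],"dr":[0,0,0],"hand":1},{"linear":[0,-0.001,0],"dr":[0,0,0],"hand":1},{"linear":[0,-0.001,0],"dr":[0,0,0],"hand":1},{"linear":[0,-0.14,0],"dr":[0,0,0],"hand":1},{"linear":[0,-0.14,0],"dr":[0,0,0],"hand":1},{"linear":[0,-0.14,0],"dr":[0,0,0],"hand":1},{"linear":[0,-0.14,0],"dr":[0,0,0],"hand":1}]'; python3 -c "
from ov import *
go([.5985,.142,.16],-75)"
```

```text
t: 8.38
eef_pos: [0.4775, -0.3019, 0.1656]
tool_rot: [0.006, -0.011, -0.706, 0.708]
contact_force: [0.9, -0.1, 0.2]
gripper_width: 0.997
jaw yaw now -91.4 pos [ 0.4775 -0.3019  0.1656] tool-y [ 0.007 -0.004 -1.   ]
linear [-0.1104  0.0048 -0.4466] dr [ -0.27 -16.36  -0.39]
```

```bash
python3 -m crank '[{"linear":[-0.11,0,-0.446],"dr":[0,-41,0],"hand":1},{"linear":[-0.11,0,-0.446],"dr":[0,-41,0],"hand":1},{"linear":[-0.11,0,-0.446],"dr":[0,-41,0],"hand":1},{"linear":[-0.11,0,-0.446],"dr":[0,-41,0],"hand":1},{"linear":[-0.11,0,-0.446],"dr":[0,-41,0],"hand":1},{"linear":[-0.11,0,-0.446],"dr":[0,-41,0],"hand":1},{"linear":[-0.11,0,-0.446],"dr":[0,-41,0],"hand":1},{"linear":[-0.11,0,-0.446],"dr":[0,-41,0],"hand":1},{"linear":[-0.11,0,-0.446],"dr":[0,-41,0],"hand":1},{"linear":[-0.11,0,-0.446],"dr":[0,-41,0],"hand":1}]'; python3 -c "
from ov import *
print(bot.get_obs()['q'].round(2)) if hasattr(bot.get_obs()['q'],'round') else print(bot.get_obs()['q'])
go([.5985,.142,.15])"
```

```text
t: 9.22
eef_pos: [0.5842, 0.1033, 0.1597]
tool_rot: [-0.24, 0.24, -0.665, 0.665]
contact_force: [-0.1, -0.7, -1.0]
gripper_width: 1.002
[ 0.09  0.46 -0.48  1.8   0.26  0.94 -1.38]
jaw yaw now -50.4 pos [0.5842 0.1033 0.1597] tool-y [-0. -0. -1.]
linear [-0.0357  0.0097 -0.0207] dr [-0.01 -0.    0.01]
```

```bash
python3 -c "
from ov import *
T=[trays()[i] for i in(0,1,2)]
b=[rect(.4756,-.301,-1.4,.116,.038,z+.003) for z in (0,.058)]
draw(T+b+[circ(.5985,.142,.03,.084),circ(.5985,.142,.029,0)],'p3',(200,350,140,500),(170,480,170,500))
go([.5985,.142,.15])"
```

```text
jaw yaw now -49.7 pos [0.5845 0.1114 0.1603] tool-y [ 0.002  0.006 -1.   ]
linear [-0.0304  0.0106 -0.0142] dr [ 0.2 -0.  -0.3]
```

View pics/p3_side.png

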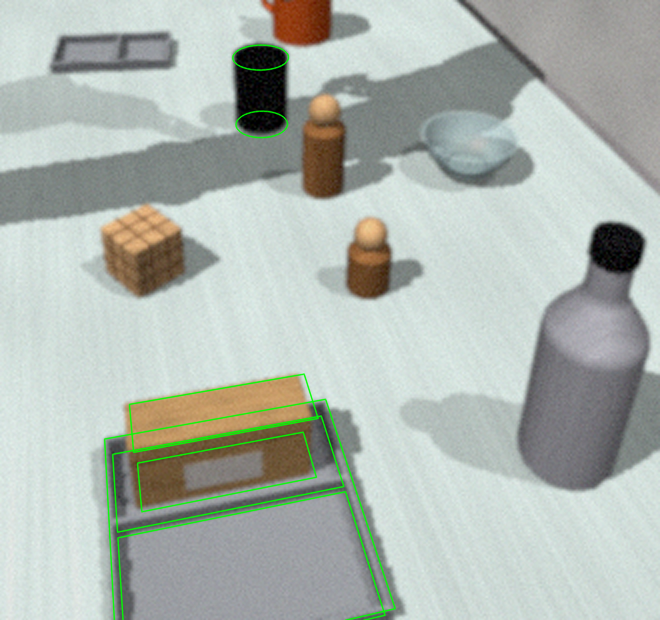

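The side view shows the card box upright inside the narrow bay, with its foot edge at (140,507) inside the bay walls. The cup overlay fits, so I'll grasp the cup.

```bash
python3 -m crank '[{"linear":[-0.030,0.0,-0.014],"dr":[0,0,0],"hand":1},{"linear":[-0.030,0.01,-0.014],"dr":[0,0,0],"hand":1},{"linear":[-0.030,0.01,-0.014],"dr":[0,0,0],"hand":1},{"linear":[-0.030,0.01,-0.014],"dr":[0,0,0],"hand":1}]'; python3 -c "
from ov import *
go([.5985,.142,.03])"
```

```text
t: 9.65
eef_pos: [0.5975, 0.1307, 0.149]
tool_rot: [-0.239, 0.241, -0.665, 0.665]
contact_force: [0.8, -0.7, 0.1]
gripper_width: 1.001
jaw yaw now -50.3 pos [0.5975 0.1307 0.149 ] tool-y [-0.002 -0.001 -1.   ]
linear [-0.0082  0.1189 -0.008 ] dr [0.03 0.   0.12]
```

```bash
python3 -m crank '[{"linear":[0,0,0],"dr":[0,0,0],"hand":1},{"linear":[0,0,0],"dr":[0,0,0],"hand":1},{"linear":[0,0,0],"dr":[0,0,0],"hand":1}]'; python3 -c "
from ov import *
go([.5985,.142,.03])"
```

```text
t: 9.9
eef_pos: [0.5984, 0.1303, 0.1502]
tool_rot: [-0.239, 0.239, -0.665, 0.666]
contact_force: [-0.5, 0.5, 0.1]
gripper_width: 0.995
jaw yaw now -50.4 pos [0.5984 0.1303 0.1502] tool-y [ 0.001 -0.    -1.   ]
linear [-0.0075  0.1202 -0.009 ] dr [-0.04  0.   -0.01]
```

```bash
python3 -m crank '[{"linear":[-0.0075,0,-0.009],"dr":[0,0,0],"hand":1},{"linear":[-0.0075,0.04,-0.009],"dr":[0,0,0],"hand":1},{"linear":[-0.0075,0.08,-0.009],"dr":[0,0,0],"hand":1},{"linear":[-0.0075,0.12,-0.009],"dr":[0,0,0],"hand":1},{"linear":[-0.0075,0.12,-0.009],"dr":[0,0,0],"hand":1},{"linear":[-0.0075,0.12,-0.009],"dr":[0,0,0],"hand":-1},{"linear":[-0.0075,0.12,-0.009],"dr":[0,0,0],"hand":-1},{"linear":[-0.0075,0.12,-0.009],"dr":[0,0,0],"hand":-1},{"linear":[-0.0075,0.12,-0.009],"dr":[0,0,0],"hand":-1}]' 30; python3 -m crank '[{"linear":[0,0,0],"dr":[0,0,0],"hand":-1},{"linear":[0,-0.14,0],"dr":[0,0,0],"hand":-1},{"linear":[0,-0.14,0],"dr":[0,0,0],"hand":-1},{"linear":[0,-0.14,0],"dr":[0,0,0],"hand":-1},{"linear":[0,-0.14,0],"dr":[0,0,0],"hand":-1},{"linear":[0,-0.14,0],"dr":[0,0,0],"hand":-1}]'; python3 -c "
from ov import *
go([.4736,-.381,.17])"
```

```text
t: 10.65
eef_pos: [0.6001, 0.1439, 0.0326]
tool_rot: [-0.241, 0.238, -0.665, 0.665]
contact_force: [-0.3, 0.2, 4.4]
gripper_width: 0.689
t: 11.15
eef_pos: [0.6014, 0.1443, 0.1762]
tool_rot: [-0.243, 0.236, -0.665, 0.666]
contact_force: [0.6, -0.2, -1.1]
gripper_width: 0.69
jaw yaw now -50.4 pos [0.6014 0.1443 0.1762] tool-y [ 0.01   0.002 -1.   ]
linear [0.4334 0.0036 0.3231] dr [-0.26  0.   -0.54]
```

```bash
python3 -m crank '[{"linear":[0.433,0,0.323],"dr":[0,0,0],"hand":-1},{"linear":[0.433,0,0.323],"dr":[0,0,0],"hand":-1},{"linear":[0.433,0,0.323],"dr":[0,0,0],"hand":-1},{"linear":[0.433,0,0.323],"dr":[0,0,0],"hand":-1},{"linear":[0.433,0,0.323],"dr":[0,0,0],"hand":-1},{"linear":[0.433,0,0.323],"dr":[0,0,0],"hand":-1},{"linear":[0.433,0,0.323],"dr":[0,0,0],"hand":-1},{"linear":[0.433,0,0.323],"dr":[0,0,0],"hand":-1},{"linear":[0.433,0,0.323],"dr":[0,0,0],"hand":-1},{"linear":[0.433,0,0.323],"dr":[0,0,0],"hand":-1}]'; python3 -m crank '[{"linear":[0,0,0],"dr":[0,0,0],"hand":-1},{"linear":[0,0,0],"dr":[0,0,0],"hand":-1}]';  python3 -c "
from ov import *
go([.4736,-.381,.13])"
```

```text
t: 11.98
eef_pos: [0.4984, -0.2636, 0.1693]
tool_rot: [0.239, -0.24, 0.665, -0.665]
contact_force: [0.7, -0.9, -1.6]
gripper_width: 0.689
t: 12.15
eef_pos: [0.4979, -0.2652, 0.1689]
tool_rot: [0.237, -0.238, 0.666, -0.666]
contact_force: [0.4, 0.7, 0.1]
gripper_width: 0.686
jaw yaw now -50.7 pos [ 0.4979 -0.2652  0.1689] tool-y [-0.002 -0.001 -1.   ]
linear [0.0921 0.039  0.0744] dr [0.04 0.   0.1 ]
```

```bash
python3 -m crank '[{"linear":[0.092,0,0.074],"dr":[0,0,0],"hand":-1},{"linear":[0.092,0,0.074],"dr":[0,0,0],"hand":-1},{"linear":[0.092,0.039,0.074],"dr":[0,0,0],"hand":-1},{"linear":[0.092,0.079,0.074],"dr":[0,0,0],"hand":-1},{"linear":[0.092,0.079,0.074],"dr":[0,0,0],"hand":-1},{"linear":[0.092,0.079,0.074],"dr":[0,0,0],"hand":-1},{"linear":[0.092,0.079,0.074],"dr":[0,0,0],"hand":-1},{"linear":[0.092,0.079,0.074],"dr":[0,0,0],"hand":-1}]';  python3 -c "
from ov import *
go([.4736,-.381,.0355])"
```

```text
t: 12.82
eef_pos: [0.4788, -0.3759, 0.0929]
tool_rot: [-0.242, 0.24, -0.664, 0.665]
contact_force: [0.3, 1.0, -0.7]
gripper_width: 0.695
jaw yaw now -50.2 pos [ 0.4788 -0.3759  0.0929] tool-y [ 0.003 -0.001 -1.   ]
linear [0.0073 0.0574 0.0004] dr [-0.14  0.   -0.11]
```

```bash
python3 -m crank '[{"linear":[0.007,0.0,0],"dr":[0,0,0],"hand":-1},{"linear":[0.007,0.02,0],"dr":[0,0,0],"hand":-1},{"linear":[0.007,0.035,0],"dr":[0,0,0],"hand":-1},{"linear":[0.007,0.045,0],"dr":[0,0,0],"hand":-1},{"linear":[0.007,0.050,0],"dr":[0,0,0],"hand":-1},{"linear":[0.007,0.053,0],"dr":[0,0,0],"hand":-1},{"linear":[0.007,0.055,0],"dr":[0,0,0],"hand":-1},{"linear":[0.007,0.056,0],"dr":[0,0,0],"hand":-1},{"linear":[0.007,0.056,0],"dr":[0,0,0],"hand":-1}]';  python3 -c "
from ov import *
go([.4736,-.381,.0355])"
```

```text
t: 13.57
eef_pos: [0.4716, -0.3822, 0.0357]
tool_rot: [-0.24, 0.24, -0.665, 0.666]
contact_force: [0.6, -0.3, 0.0]
gripper_width: 0.687
jaw yaw now -50.4 pos [ 0.4716 -0.3822  0.0357] tool-y [ 0.001 -0.001 -1.   ]
linear [-0.0023  0.0002  0.0004] dr [-0.07  0.   -0.02]
```

```bash
python3 -m crank '[{"linear":[0,0.001,0],"dr":[0,0,0],"hand":-1},{"linear":[0,0.0015,0],"dr":[0,0,0],"hand":-1},{"linear":[0,0.0015,0],"dr":[0,0,0],"hand":-1}]'
```

```text
t: 13.82
eef_pos: [0.4715, -0.3822, 0.0355]
tool_rot: [-0.24, 0.24, -0.665, 0.666]
contact_force: [-4.8, 4.3, 14.6]
gripper_width: 0.686
```

```bash
python3 -m crank '[{"linear":[0,-0.001,0],"dr":[0,0,0],"hand":-1},{"linear":[0,-0.001,0],"dr":[0,0,0],"hand":1},{"linear":[0,-0.001,0],"dr":[0,0,0],"hand":1},{"linear":[0,-0.001,0],"dr":[0,0,0],"hand":1},{"linear":[0,-0.001,0],"dr":[0,0,0],"hand":1},{"linear":[0,-0.04,0],"dr":[0,0,0],"hand":1},{"linear":[0,-0.08,0],"dr":[0,0,0],"hand":1},{"linear":[0,-0.12,0],"dr":[0,0,0],"hand":1},{"linear":[0,-0.12,0],"dr":[0,0,0],"hand":1}]';  python3 -c "
from ov import *
go([.4447,-.083,.155],-60.9)"
```

```text
t: 14.57
eef_pos: [0.4753, -0.3845, 0.1614]
tool_rot: [-0.242, 0.237, -0.662, 0.669]
contact_force: [1.5, -1.0, 1.1]
gripper_width: 0.998
jaw yaw now -50.4 pos [ 0.4753 -0.3845  0.1614] tool-y [ 0.011 -0.007 -1.   ]
linear [-0.1686  0.0038 -0.2518] dr [-0.69 10.52 -0.26]
```

```bash
python3 -m crank '[{"linear":[-0.168,0,-0.252],"dr":[0,10.5,0],"hand":1},{"linear":[-0.168,0,-0.252],"dr":[0,10.5,0],"hand":1},{"linear":[-0.168,0,-0.252],"dr":[0,10.5,0],"hand":1},{"linear":[-0.168,0,-0.252],"dr":[0,10.5,0],"hand":1},{"linear":[-0.168,0,-0.252],"dr":[0,10.5,0],"hand":1},{"linear":[-0.168,0,-0.252],"dr":[0,10.5,0],"hand":1},{"linear":[-0.168,0,-0.252],"dr":[0,10.5,0],"hand":1},{"linear":[-0.168,0,-0.252],"dr":[0,10.5,0],"hand":1},{"linear":[-0.168,0,-0.252],"dr":[0,10.5,0],"hand":1},{"linear":[-0.168,0,-0.252],"dr":[0,10.5,0],"hand":1}]'; python3 -c "
from ov import *
c=[rect(.4447,-.083,29.1,.05,.05,z) for z in(.05,0)]+[circ(.4716,-.382,.03,.087),circ(.4716,-.382,.029,.003),circ(.6305,-.143,.019,0),circ(.6305,-.143,.019,.045)]
draw(trays()+c,'p4',(200,350,300,500),(170,480,170,500))
go([.4447,-.083,.08],-60.9)"
```

```text
t: 15.4
eef_pos: [0.4398, -0.0806, 0.1533]
tool_rot: [-0.179, 0.178, -0.684, 0.684]
contact_force: [-0.6, -1.0, -0.4]
gripper_width: 0.997
jaw yaw now -61.0 pos [ 0.4398 -0.0822  0.1532] tool-y [-0. -0. -1.]
linear [-0.0039  0.0732  0.0031] dr [-0.02 -0.08  0.01]
```

View pics/p4_side.png

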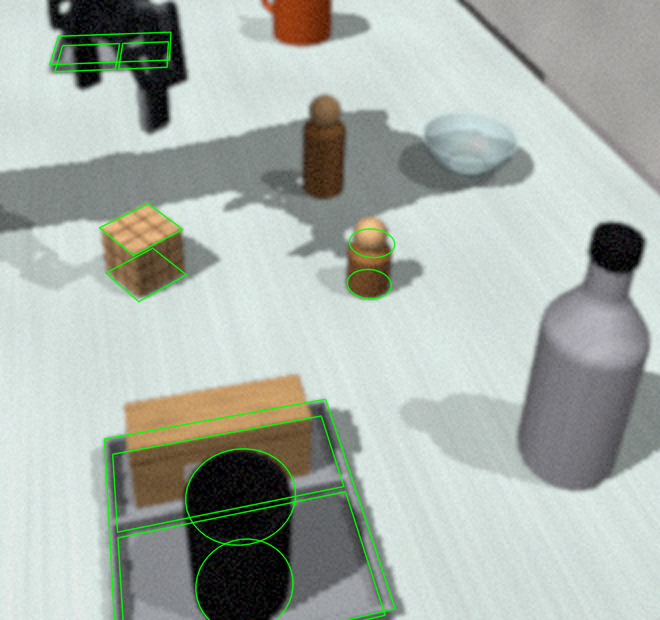

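Both first-tray items look right: the cup stands upright in the wide bay, with its rim at about (240,497) in the crop, and the box is in the narrow bay. Cube next.

```bash
python3 -m crank '[{"linear":[-0.005,0,0.002],"dr":[0,0,0],"hand":1},{"linear":[-0.005,0.04,0.002],"dr":[0,0,0],"hand":1},{"linear":[-0.005,0.08,0.002],"dr":[0,0,0],"hand":1},{"linear":[-0.005,0.12,0.002],"dr":[0,0,0],"hand":1},{"linear":[-0.005,0.138,0.002],"dr":[0,0,0],"hand":1},{"linear":[-0.005,0.138,0.002],"dr":[0,0,0],"hand":1},{"linear":[-0.005,0.138,0.002],"dr":[0,0,0],"hand":1}]';  python3 -c "
from ov import *
go([.4450,-.081,.015],-60.9)"
```

```text
t: 16.08
eef_pos: [0.4448, -0.0807, 0.0146]
tool_rot: [0.177, -0.178, 0.685, -0.684]
contact_force: [0.2, 0.2, 0.7]
gripper_width: 0.999
jaw yaw now -60.9 pos [ 0.4448 -0.0807  0.0146] tool-y [-0.002  0.    -1.   ]
linear [-0.     -0.0004  0.0004] dr [ 0.07 -0.03  0.1 ]
```

```bash
python3 -m crank '[{"linear":[0,0,0],"dr":[0,0,0],"hand":-1},{"linear":[0,0,0],"dr":[0,0,0],"hand":-1},{"linear":[0,0,0],"dr":[0,0,0],"hand":-1},{"linear":[0,0,0],"dr":[0,0,0],"hand":-1},{"linear":[0,0,0],"dr":[0,0,0],"hand":-1},{"linear":[0,0,0],"dr":[0,0,0],"hand":-1}]' 40;python3 -m crank '[{"linear":[0,-0.04,0],"dr":[0,0,0],"hand":-1},{"linear":[0,-0.08,0],"dr":[0,0,0],"hand":-1},{"linear":[0,-0.13,0],"dr":[0,0,0],"hand":-1},{"linear":[0,-0.13,0],"dr":[0,0,0],"hand":-1},{"linear":[0,-0.13,0],"dr":[0,0,0],"hand":-1}]';  python3 -c "
from ov import *
go([.418,.3528,.14],-98.7)"
```

```text
t: 16.58
eef_pos: [0.4464, -0.0805, 0.0169]
tool_rot: [-0.179, 0.177, -0.684, 0.685]
contact_force: [-0.1, -0.7, 5.8]
gripper_width: 0.578
t: 17.0
eef_pos: [0.4476, -0.0805, 0.1491]
tool_rot: [-0.18, 0.175, -0.683, 0.686]
contact_force: [0.2, -0.4, -1.0]
gripper_width: 0.579
jaw yaw now -60.9 pos [ 0.4476 -0.0805  0.1491] tool-y [ 0.008 -0.002 -1.   ]
linear [-0.1849  0.0079 -0.3931] dr [-0.21 37.8  -0.45]
```

```bash
python3 -m crank '[{"linear":[-0.185,0,-0.393],"dr":[0,37.8,0],"hand":-1},{"linear":[-0.185,0,-0.393],"dr":[0,37.8,0],"hand":-1},{"linear":[-0.185,0,-0.393],"dr":[0,37.8,0],"hand":-1},{"linear":[-0.185,0,-0.393],"dr":[0,37.8,0],"hand":-1},{"linear":[-0.185,0,-0.393],"dr":[0,37.8,0],"hand":-1},{"linear":[-0.185,0,-0.393],"dr":[0,37.8,0],"hand":-1},{"linear":[-0.185,0,-0.393],"dr":[0,37.8,0],"hand":-1},{"linear":[-0.185,0,-0.393],"dr":[0,37.8,0],"hand":-1},{"linear":[-0.185,0,-0.393],"dr":[0,37.8,0],"hand":-1},{"linear":[-0.185,0,-0.393],"dr":[0,37.8,0],"hand":-1}]';python3 -m crank '[{"linear":[0,0,0],"dr":[0,0,0],"hand":-1},{"linear":[0,0,0],"dr":[0,0,0],"hand":-1}]';  python3 -c "
from ov import *
go([.418,.3528,.06],-98.7)"
```

```text
t: 17.83
eef_pos: [0.4182, 0.2966, 0.1438]
tool_rot: [0.054, -0.053, -0.704, 0.706]
contact_force: [2.4, -0.4, -1.3]
gripper_width: 0.582
t: 18.0
eef_pos: [0.4176, 0.298, 0.144]
tool_rot: [-0.052, 0.051, 0.705, -0.705]
contact_force: [0.1, -0.6, -1.7]
gripper_width: 0.577
jaw yaw now -98.3 pos [0.4176 0.298  0.144 ] tool-y [-0.002  0.    -1.   ]
linear [ 0.0074  0.084  -0.0543] dr [-0.    0.36  0.11]
```

```bash
python3 -m crank '[{"linear":[0.0075,0,-0.054],"dr":[0,0.4,0],"hand":-1},{"linear":[0.0075,0,-0.054],"dr":[0,0.4,0],"hand":-1},{"linear":[0.0075,0.04,-0.054],"dr":[0,0.4,0],"hand":-1},{"linear":[0.0075,0.08,-0.054],"dr":[0,0.4,0],"hand":-1},{"linear":[0.0075,0.09,-0.054],"dr":[0,0.4,0],"hand":-1},{"linear":[0.0075,0.09,-0.054],"dr":[0,0.4,0],"hand":-1},{"linear":[0.0075,0.09,-0.054],"dr":[0,0.4,0],"hand":-1}]';  python3 -c "
from ov import *
go([.418,.3528,.0199],-98.7)
draw([trays()[i] for i in (3,4,5)]+[rect(.418,.3528,-8.7,.05,.05,.037)],'p5',(260,360,120,260),(150,230,150,300))
a=cv2.imread('pics/p5_top.png');b=cv2.resize(cv2.imread('pics/p5_side.png'),None,fx=1.5,fy=1.5)
h=max(a.shape[0],b.shape[0]);cv2.imwrite('pics/p5.png',np.hstack([cv2.copyMakeBorder(x,0,h-x.shape[0],0,0,0) for x in(a,b)]))
"
```

```text
t: 18.58
eef_pos: [0.4202, 0.349, 0.0553]
tool_rot: [0.056, -0.056, -0.704, 0.705]
contact_force: [0.4, 0.7, -0.7]
gripper_width: 0.579
jaw yaw now -99.1 pos [0.4202 0.349  0.0553] tool-y [-0.001 -0.001 -1.   ]
linear [ 0.0028  0.0354 -0.0035] dr [-0.08 -0.41  0.05]
```

View pics/p5.png

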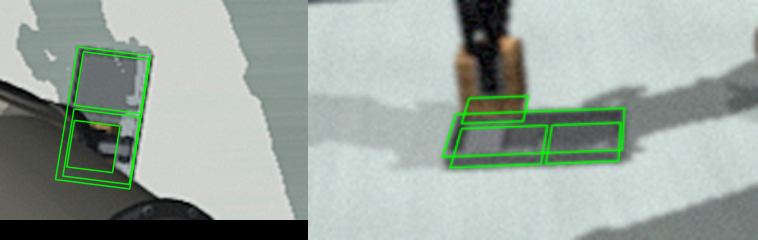

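```bash
python3 -m crank '[{"linear":[0.003,0.0,-0.0045],"dr":[0,-0.4,0],"hand":-1},{"linear":[0.003,0.015,-0.0045],"dr":[0,-0.4,0],"hand":-1},{"linear":[0.003,0.024,-0.0045],"dr":[0,-0.4,0],"hand":-1},{"linear":[0.003,0.030,-0.0045],"dr":[0,-0.4,0],"hand":-1},{"linear":[0.003,0.033,-0.0045],"dr":[0,-0.4,0],"hand":-1},{"linear":[0.003,0.0345,-0.0045],"dr":[0,-0.4,0],"hand":-1},{"linear":[0.003,0.0345,-0.0045],"dr":[0,-0.4,0],"hand":-1}]'
```

```text
t: 19.27
eef_pos: [0.4179, 0.3549, 0.0208]
tool_rot: [0.053, -0.053, -0.705, 0.705]
contact_force: [-0.1, -0.6, -1.2]
gripper_width: 0.579
```

```bash
python3 -m crank '[{"linear":[0,0.001,0],"dr":[0,0,0],"hand":-1},{"linear":[0,0.002,0],"dr":[0,0,0],"hand":-1},{"linear":[0,0.002,0],"dr":[0,0,0],"hand":-1},{"linear":[0,0.002,0],"dr":[0,0,0],"hand":-1}]'
```

```text
t: 19.6
eef_pos: [0.4182, 0.3553, 0.02]
tool_rot: [-0.053, 0.054, 0.705, -0.705]
contact_force: [-2.4, -1.5, 7.8]
gripper_width: 0.579
```

```bash
python3 -m crank '[{"linear":[0,-0.001,0],"dr":[0,0,0],"hand":-1},{"linear":[0,-0.001,0],"dr":[0,0,0],"hand":1},{"linear":[0,-0.001,0],"dr":[0,0,0],"hand":1},{"linear":[0,-0.001,0],"dr":[0,0,0],"hand":1},{"linear":[0,-0.001,0],"dr":[0,0,0],"hand":1},{"linear":[0,-0.04,0],"dr":[0,0,0],"hand":1},{"linear":[0,-0.08,0],"dr":[0,0,0],"hand":1},{"linear":[0,-0.12,0],"dr":[0,0,0],"hand":1},{"linear":[0,-0.15,0],"dr":[0,0,0],"hand":1},{"linear":[0,-0.15,0],"dr":[0,0,0],"hand":1}]';  python3 -c "
from ov import *
go([.6305,-.143,.16])"
```

```text
t: 20.43
eef_pos: [0.4205, 0.358, 0.1753]
tool_rot: [-0.051, 0.056, 0.708, -0.702]
contact_force: [-0.3, 1.8, 0.0]
gripper_width: 1.006
jaw yaw now -98.7 pos [0.4205 0.358  0.1753] tool-y [ 0.008  0.007 -1.   ]
linear [-0.283   0.0134  0.4638] dr [ 0.48 -0.   -0.4 ]
```

```bash
python3 -m crank '[{"linear":[-0.283,0,0.464],"dr":[0,0,0],"hand":1},{"linear":[-0.283,0,0.464],"dr":[0,0,0],"hand":1},{"linear":[-0.283,0,0.464],"dr":[0,0,0],"hand":1},{"linear":[-0.283,0,0.464],"dr":[0,0,0],"hand":1},{"linear":[-0.283,0,0.464],"dr":[0,0,0],"hand":1},{"linear":[-0.283,0,0.464],"dr":[0,0,0],"hand":1},{"linear":[-0.283,0,0.464],"dr":[0,0,0],"hand":1},{"linear":[-0.283,0,0.464],"dr":[0,0,0],"hand":1},{"linear":[-0.283,0,0.464],"dr":[0,0,0],"hand":1},{"linear":[-0.283,0,0.464],"dr":[0,0,0],"hand":1}]';  python3 -m crank '[{"linear":[0,0,0],"dr":[0,0,0],"hand":1},{"linear":[0,0,0],"dr":[0,0,0],"hand":1},{"linear":[0,0,0],"dr":[0,0,0],"hand":1}]';python3 -c "
from ov import *
go([.6305,-.143,.16],-98.7)
draw([trays()[i] for i in (3,4,5)]+[rect(.418,.355,-8.7,.05,.05,z) for z in(.003,.053)],'p6',(260,360,120,260),(150,230,150,300))
a=cv2.imread('pics/p6_top.png');b=cv2.resize(cv2.imread('pics/p6_side.png'),None,fx=1.5,fy=1.5)
h=max(a.shape[0],b.shape[0]);cv2.imwrite('pics/p6.png',np.hstack([cv2.copyMakeBorder(x,0,h-x.shape[0],0,0,0) for x in(a,b)]))
"
```

```text
t: 21.27
eef_pos: [0.579, -0.0316, 0.1683]
tool_rot: [0.054, -0.053, -0.705, 0.705]
contact_force: [0.2, 0.7, 0.0]
gripper_width: 1.002
t: 21.52
eef_pos: [0.5784, -0.029, 0.1682]
tool_rot: [-0.054, 0.053, 0.705, -0.705]
contact_force: [-1.4, 0.3, -0.9]
gripper_width: 0.996
jaw yaw now -98.7 pos [ 0.5784 -0.029   0.1682] tool-y [-0.001  0.001 -1.   ]
linear [-0.0687  0.008   0.1048] dr [0.02 0.02 0.06]
```

View pics/p6.png

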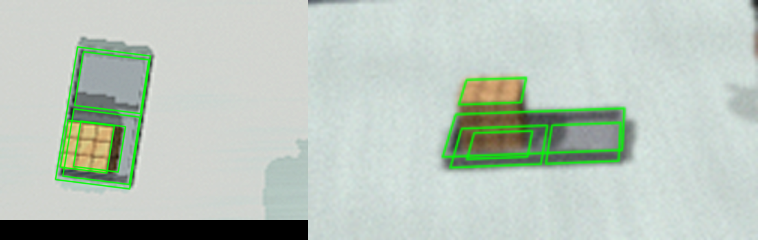

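The cube sits inside the larger bay, with its top face matching the model at floor height. Small figure next.

```bash
python3 -m crank '[{"linear":[-0.069,0,0.105],"dr":[0,0,0],"hand":1},{"linear":[-0.069,0,0.105],"dr":[0,0,0],"hand":1},{"linear":[-0.069,0,0.105],"dr":[0,0,0],"hand":1},{"linear":[-0.069,0,0.105],"dr":[0,0,0],"hand":1},{"linear":[-0.069,0.03,0.105],"dr":[0,0,0],"hand":1},{"linear":[-0.069,0.05,0.105],"dr":[0,0,0],"hand":1},{"linear":[-0.069,0.05,0.105],"dr":[0,0,0],"hand":1},{"linear":[-0.069,0.05,0.105],"dr":[0,0,0],"hand":1}]';python3 -c "
from ov import *
go([.6305,-.143,.012],-98.7)"
```

```text
t: 22.28
eef_pos: [0.6304, -0.1417, 0.118]
tool_rot: [-0.054, 0.052, 0.705, -0.705]
contact_force: [0.3, 0.5, 1.6]
gripper_width: 0.996
jaw yaw now -98.5 pos [ 0.6304 -0.1417  0.118 ] tool-y [-0.003  0.001 -1.   ]
linear [-0.0006  0.106   0.0013] dr [0.03 0.17 0.16]
```

```bash
python3 -m crank '[{"linear":[0,0.03,0.001],"dr":[0,0,0],"hand":1},{"linear":[0,0.06,0.001],"dr":[0,0,0],"hand":1},{"linear":[0,0.09,0.001],"dr":[0,0,0],"hand":1},{"linear":[0,0.106,0.001],"dr":[0,0,0],"hand":1},{"linear":[0,0.106,0.001],"dr":[0,0,0],"hand":-1},{"linear":[0,0.106,0.001],"dr":[0,0,0],"hand":-1},{"linear":[0,0.106,0.001],"dr":[0,0,0],"hand":-1},{"linear":[0,0.106,0.001],"dr":[0,0,0],"hand":-1},{"linear":[0,0.106,0.001],"dr":[0,0,0],"hand":-1},{"linear":[0,0.106,0.001],"dr":[0,0,0],"hand":-1}]' 30;python3 -m crank '[{"linear":[0,0,0],"dr":[0,0,0],"hand":-1},{"linear":[0,-0.04,0],"dr":[0,0,0],"hand":-1},{"linear":[0,-0.08,0],"dr":[0,0,0],"hand":-1},{"linear":[0,-0.12,0],"dr":[0,0,0],"hand":-1},{"linear":[0,-0.15,0],"dr":[0,0,0],"hand":-1},{"linear":[0,-0.15,0],"dr":[0,0,0],"hand":-1}]';python3 -c "
from ov import *
print(rect(*OB,0,0,0,.039,0)[0]);go([.488,.3435,.15],-98.7)"
```

```text
t: 23.12
eef_pos: [0.6331, -0.1446, 0.0155]
tool_rot: [0.052, -0.055, -0.705, 0.705]
contact_force: [-0.0, -0.0, 7.5]
gripper_width: 0.43
t: 23.62
eef_pos: [0.6358, -0.145, 0.1718]
tool_rot: [0.049, -0.058, -0.705, 0.706]
contact_force: [1.4, -0.1, 0.3]
gripper_width: 0.427
[0.48805126 0.34210083 0.        ]
jaw yaw now -98.7 pos [ 0.6358 -0.145   0.1718] tool-y [ 0.014 -0.002 -1.   ]
linear [ 0.2201  0.0186 -0.4606] dr [-0.02  0.02 -0.79]
```

```bash
python3 -m crank '[{"linear":[0.22,0,-0.46],"dr":[0,0,0],"hand":-1},{"linear":[0.22,0,-0.46],"dr":[0,0,0],"hand":-1},{"linear":[0.22,0,-0.46],"dr":[0,0,0],"hand":-1},{"linear":[0.22,0,-0.46],"dr":[0,0,0],"hand":-1},{"linear":[0.22,0,-0.46],"dr":[0,0,0],"hand":-1},{"linear":[0.22,0,-0.46],"dr":[0,0,0],"hand":-1},{"linear":[0.22,0,-0.46],"dr":[0,0,0],"hand":-1},{"linear":[0.22,0,-0.46],"dr":[0,0,0],"hand":-1},{"linear":[0.22,0,-0.46],"dr":[0,0,0],"hand":-1},{"linear":[0.22,0,-0.46],"dr":[0,0,0],"hand":-1}]';python3 -m crank '[{"linear":[0,0,0],"dr":[0,0,0],"hand":-1},{"linear":[0,0,0],"dr":[0,0,0],"hand":-1}]';python3 -c "
from ov import *
go([.488,.343,.10],-98.7); o=bot.get_obs(); p=o['eef_pos']; print(o['gripper_width'])
x,y=p[:2]; z=p[2]-.0155
u=proj('side',p)[0].astype(int); v=proj('top',p)[0].astype(int)
draw([circ(x,y,.019,z),circ(x,y,.019,z+.045)],'p7',(v[1]-60,v[1]+60,v[0]-60,v[0]+60),(max(u[1]-70,0),u[1]+70,u[0]-90,u[0]+90))
cv2.imwrite('pics/p7.png',cv2.resize(cv2.imread('pics/p7_side.png'),None,fx=1.6,fy=1.6))
"
```

```text
t: 24.45
eef_pos: [0.5094, 0.2559, 0.1638]
tool_rot: [-0.053, 0.054, 0.705, -0.705]
contact_force: [0.7, 0.5, -0.7]
gripper_width: 0.431
t: 24.62
eef_pos: [0.5086, 0.2577, 0.1637]
tool_rot: [-0.051, 0.051, 0.706, -0.705]
contact_force: [-0.2, -0.5, -1.3]
gripper_width: 0.424
jaw yaw now -98.3 pos [0.5086 0.2577 0.1637] tool-y [ 0.001  0.002 -1.   ]
linear [ 0.0328  0.0639 -0.0813] dr [ 0.11  0.41 -0.04]
0.42442862811474646
```

View pics/p7.png

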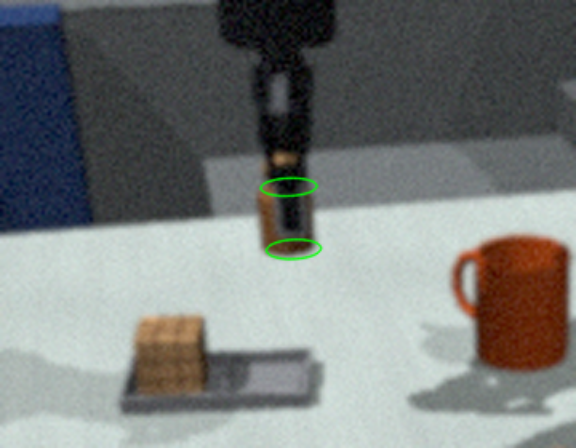

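The figure is held upright by its body, centred on the fingers. Placing it now.

```bash
python3 -m crank '[{"linear":[0.033,0,-0.081],"dr":[0,0.4,0],"hand":-1},{"linear":[0.033,0,-0.081],"dr":[0,0.4,0],"hand":-1},{"linear":[0.033,0,-0.081],"dr":[0,0.4,0],"hand":-1},{"linear":[0.033,0.04,-0.081],"dr":[0,0.4,0],"hand":-1},{"linear":[0.033,0.08,-0.081],"dr":[0,0.4,0],"hand":-1},{"linear":[0.033,0.105,-0.081],"dr":[0,0.4,0],"hand":-1},{"linear":[0.033,0.105,-0.081],"dr":[0,0.4,0],"hand":-1},{"linear":[0.033,0.105,-0.081],"dr":[0,0.4,0],"hand":-1},{"linear":[0.033,0.105,-0.081],"dr":[0,0.4,0],"hand":-1}]';python3 -c "
from ov import *
go([.488,.343,.0185],-98.7)"
```

```text
t: 25.47
eef_pos: [0.4912, 0.339, 0.0595]
tool_rot: [-0.056, 0.057, 0.705, -0.704]
contact_force: [0.1, 0.4, -0.6]
gripper_width: 0.427
jaw yaw now -99.2 pos [0.4912 0.339  0.0595] tool-y [ 0.002  0.001 -1.   ]
linear [ 0.0038  0.041  -0.0033] dr [ 0.09 -0.45 -0.11]
```

```bash
python3 -m crank '[{"linear":[0.003,0.0,-0.003],"dr":[0,0,0],"hand":-1},{"linear":[0.003,0.02,-0.003],"dr":[0,0,0],"hand":-1},{"linear":[0.003,0.03,-0.003],"dr":[0,0,0],"hand":-1},{"linear":[0.003,0.036,-0.003],"dr":[0,0,0],"hand":-1},{"linear":[0.003,0.039,-0.003],"dr":[0,0,0],"hand":-1},{"linear":[0.003,0.040,-0.003],"dr":[0,0,0],"hand":-1},{"linear":[0.003,0.041,-0.003],"dr":[0,0,0],"hand":-1},{"linear":[0.003,0.0415,-0.003],"dr":[0,0,0],"hand":-1},{"linear":[0.003,0.0415,-0.003],"dr":[0,0,0],"hand":-1}]'
```

```text
t: 26.22
eef_pos: [0.487, 0.3424, 0.0184]
tool_rot: [0.056, -0.056, -0.705, 0.705]
contact_force: [-4.9, -4.6, 16.3]
gripper_width: 0.428
```

```bash
python3 -m crank '[{"linear":[0,-0.001,0],"dr":[0,0,0],"hand":-1},{"linear":[0,-0.001,0],"dr":[0,0,0],"hand":1},{"linear":[0,-0.001,0],"dr":[0,0,0],"hand":1},{"linear":[0,-0.001,0],"dr":[0,0,0],"hand":1},{"linear":[0,-0.001,0],"dr":[0,0,0],"hand":1},{"linear":[0,-0.03,0],"dr":[0,0,0],"hand":1},{"linear":[0,-0.07,0],"dr":[0,0,0],"hand":1},{"linear":[0,-0.11,0],"dr":[0,0,0],"hand":1},{"linear":[0,-0.15,0],"dr":[0,0,0],"hand":1},{"linear":[0,-0.19,0],"dr":[0,0,0],"hand":1}]';python3 -m crank '[{"linear":[0,0,0.3],"dr":[0,0,0],"hand":1},{"linear":[0,0,0.3],"dr":[0,0,0],"hand":1},{"linear":[0,0,0.3],"dr":[0,0,0],"hand":1},{"linear":[0,0,0.3],"dr":[0,0,0],"hand":1},{"linear":[0,0,0.3],"dr":[0,0,0],"hand":1},{"linear":[0,0,0.3],"dr":[0,0,0],"hand":1},{"linear":[0,0,0.3],"dr":[0,0,0],"hand":1},{"linear":[0,0,0.3],"dr":[0,0,0],"hand":1},{"linear":[0,0,0.3],"dr":[0,0,0],"hand":1}]'; python3 -c "
from ov import *
draw(trays(),'pf',(180,350,130,500),(150,480,150,500))
t,s=cv2.imread('pics/pf_top.png'),cv2.imread('pics/pf_side.png')
print(t.shape,s.shape)
S={};T={}
for c,D in(('side',S),('top',T)):
    bot.read_camera(c)
    for n in 'card_box_mid dice_cup_mid cube_mid small_figure_mid large_figure_mid mug_mid bottle_mid dish_mid'.split():
        L=bot.place_of(c,n); D[n]=L[0]['xy'] if L else None
for n in S: print(n,S[n],T[n], tri(S[n],T[n])[0].round(3) if S[n] is not None and T[n] is not None else '')
"
```

```text
t: 27.05
eef_pos: [0.4867, 0.3424, 0.208]
tool_rot: [0.056, -0.056, -0.705, 0.705]
contact_force: [1.0, -0.0, -0.2]
gripper_width: 1.001
t: 27.8
eef_pos: [0.4392, 0.0426, 0.2062]
tool_rot: [0.058, -0.058, -0.704, 0.705]
contact_force: [1.1, 0.5, -0.6]
gripper_width: 0.999
(374, 814, 3) (660, 700, 3)
card_box_mid [279.4, 386.7] [432.2, 294.7] [ 0.473 -0.295  0.032]
dice_cup_mid [288.5, 435.7] [466.0, 293.9] [ 0.472 -0.374  0.041]
cube_mid [213.2, 188.9] [162.6, 324.4] [0.421 0.353 0.028]
small_figure_mid [241.4, 185.5] [166.4, 296.0] [0.489 0.343 0.034]
large_figure_mid [333.8, 241.3] [307.4, 231.0] [0.634 0.001 0.055]
mug_mid [321.3, 169.5] [166.4, 206.2] [0.702 0.339 0.059]
bottle_mid [462.9, 347.9] [451.6, 195.4] [ 0.703 -0.343  0.093]
dish_mid [402.6, 246.6] [307.8, 174.4] [ 0.782 -0.004  0.022]
```

View pics/pf_top.png

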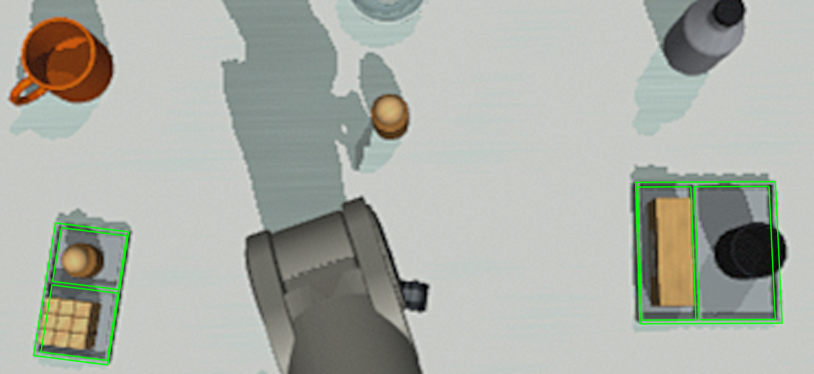

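View pics/pf_side.png

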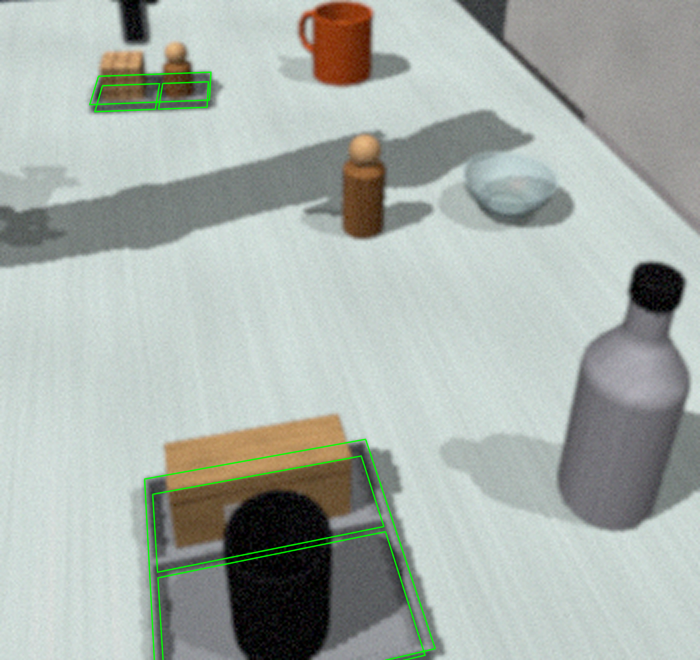

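```bash
python3 -c "
from station import bot
print(bot.hand_in(), bot.get_obs()['t'])"
```

```text
the job is handed in; nothing more can be done
the job is handed in; nothing more can be done
```

I made up both kits in the order asked and handed the job in at about 28 s on the robot's clock. In the square tray, the card box stands on its long narrow side in the narrow bay, and the dice cup is mouth up in the wide bay. In the oblong tray, the cube is in the larger bay and the small figure is upright in the smaller bay.

**Last checks, from both cameras:**
- **Position:** all four items are inside their bays.
- **Height:** centre heights measured 32, 41, 28 and 34 mm for the box, cup, cube and figure. Flat on the floor they should be 32, 45, 28 and 38 mm. The cup and figure read 4 mm low, which I put down to measuring error. For all four, the tool height at contact was within about 1 mm of what the bay floor should give.
- **Bystanders:** no bystander looked moved in the pictures; only the large figure was measured at the start, and it reads within about 5 mm of that.
- **Gripper:** it was open and clear of everything at hand-in.

**Off or in disagreement:**
- **Off-centre items:** the card box sits a few mm off centre in its bay. The network puts the cup about 8 mm from where I released it, but either position is inside the wide bay.
- **Hard set-down:** the wrist force reached at least 34 N when the box was set down. I eased off before letting go.
- **Figure grip:** the gripper closed to 36.5 mm on the 38 mm body. The picture showed it held upright.

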